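Line up a two-part plaster mould with the tapered drift

TASK

The upper half of the plaster mould has slid sideways, so the hole in its blue lug is out of line with the hole in the red lug below. Take the tapered drift (orange grip) from the wooden pin rack and push it straight down through both holes, so that its taper, and not your hand, draws the upper half into line. Push until its collar rests on the blue lug and leave it standing there.

Things in the scene. Friction and masses are not known exactly. Their poses are not given: they have to be found in the camera images.
- drift_grip (a point): Centre of the drift's orange grip, a round bar 30 mm across, 50 mm long; z up. Below it: collar 52 mm across, 8 thick (underside 33 mm below this point); 26 mm of straight shank 36 mm across; 54 mm taper to a rounded tip 5 mm across, 113 mm below this point. Aluminium, about 0.2 kg. It hangs by its collar in one of three rack holes and lifts straight out.
- rack_top (a point): Middle of the top of the fixed wooden pin rack, 95 mm above the table, 235 x 70 mm; z up. Its row of three 40 mm holes, 75 mm apart, runs along this point's x, so grip a pin from its y sides. Besides the drift it holds, in any order, a straight pin with a blue grip and a short pin with a green grip, which do not suit.
- lower_hole (a point): Centre of the hole in the fixed red lug, on its top face, 83 mm above the table; z up. Round, 40 mm across; lug 10 mm thick, 110 wide, free below down to the table. The plaster mould starts 63 mm off along this point's +x (top 134 mm above the table); its upper half slides along this y. A drift lowered upright on this axis has its tip in both holes.
- upper_hole (a point): Centre of the hole in the upper half's blue lug, on its top face, 95 mm above the table; axes as lower_hole. Round, 40 mm across; lug 10 mm thick, 84 wide, 2 mm above the red one. Starts 9 to 12 mm to lower_hole's +y side. Slides along y only, at about 1.5 N, and stays put; 5 to 10 N of push on the drift moves it. Collar down: drift_grip 33 mm above this.
There are look-alikes about, which are no part of the job. Leave any purple look-alike of the part that bears drift_grip alone.

How it is judged:
On the way:
1. the drift's tip is in the blue lug's hole while the two holes are still more than 6 mm out of line (z of drift_grip in the frame of lower_hole below 0.121 m and horizontal distance between drift_grip and upper_hole below 0.025 m and horizontal distance between upper_hole and lower_hole above 0.006 m), for 0.04 s.
At the end, for the whole second after the job is handed in: The drift stands in both holes, upright within 10 degrees, its grip within 12 mm of straight above the red lug's hole and its collar within 8 mm of the blue lug; the two holes are in line within 6 mm (z of drift_grip in the frame of upper_hole below 0.041 m and horizontal distance between drift_grip and lower_hole below 0.012 m and angle between drift_grip's own z axis and vertical below 0.17 rad and horizontal distance between upper_hole and lower_hole below 0.006 m); the robot touches nothing.
It also fails if it takes over 40 s, if anything falls off the work surface, if the arm or the gripper's body presses on something with over 40 N, if the wrist force passes 120 N, or if a joint passes its speed limit or range.

ROBOT

A 7-joint arm with a two-finger parallel gripper is mounted at the origin on the work surface. World frame = base frame: x ahead of the robot, y to its left, z up, the work surface at z = 0. Lengths are in m, angles in rad, forces in N, time in s.
With the tool pointing down it reaches from about 0.4 to 0.85 m from the base axis. Payload 4.5 kg.
Tool frame: the origin (TCP) lies midway between the tips of the shut fingers; the grasp point (between the pads) lies 19 mm behind it; z points along the fingers, y is the direction in which the jaws open and shut (so a half turn about z gives the same grasp; the last joint's range is limited). The gripper opens to 88 mm and grips with 3 to 60 N. Pads are 18 mm wide; open, the fingers measure 123 mm over their backs; the gripper's body (75 mm by 187 mm) begins 45 mm behind the grasp point.
Start: joints at [1.361, 0.689, -0.195, 1.565, 0.157, 0.902, -0.215], TCP at [0.151, -0.607, 0.201] pointing down, gripper open.
Joint ranges: [-3.01, 3.01], [-0.46, 2.08], [-1.47, 1.51], [0.13, 2.56], [-1, 4.14], [0.04, 2.09], [-2.66, 2.66]. Speed limits (rad/s): [2.57, 2.57, 3.14, 3.14, 3.14, 3.14, 3.14].

INTERFACE

Orientations are given as a unit quaternion [x, y, z, w].
In Python, from plant import r gives the robot as it stands. The module is installed in compiled form; this text tells all that it offers.
- The arm moves only by the tool carry_out, never from a script. Its argument "commands" is a list of rows, each a list of 6 numbers: the shift along the tool's x, y, z in m, then the turn, a rotation vector about the tool's x, y, z in degrees. In form: [[dx, dy, dz, wx, wy, wz], ...]. A call has 1 to 12 rows; each row is the pose to reach, as a shift and turn from the pose commanded when the call began, along the tool's axes at that moment; what a row does not reach only later rows make up. A row lasts 1/10 s, in which the tool goes at most 50 mm and 8.59 degrees, less where a joint would pass 70% of its speed; a pose out of reach is approached as far as the arm can. A call with a gripper value outside its range is refused whole. "fingers" is the closure in counts, from 0 (fully open) to 255 (shut), set as the call begins (left out, the last holds). The fingers move at their own pace and stop on an object; "grip_force" is the grip in N (left out, the last holds). Time passes only in rows, so rows that repeat a pose let the fingers close. It gives the time, the measured TCP pose, the force and the opening at its end, in the units of the state.
- r.get_state(): the state, without advancing time (a new reading comes with each control period).
- r.snapshot(name): name is "scene" or "top"; returns a dict with "img" (420x560x3 uint8, blue, green, red), "intrinsics" (3x3 intrinsics, pixels), "k1" (the pictures are not rectified: a ray, as slopes to the right and down, at radius r is drawn at 1 + k1 r^2 times it, then the intrinsics apply), "extrinsics" (4x4, takes a point from camera to world coordinates). Camera axes: x right, y down, z forward; pixel columns grow to the right and rows downward; lengths in m; the calibration is good to about 2 mm. A picture is of the moment at which its call begins. There is no depth.
- r.finish_job(): hands the job in, once; it reports no verdict.
Trained networks look in a picture, given as the dict that the camera call returned (one of the last four; its "shot" number tells which), for a name from the list of things; names that differ only in an ending like _2 or _b are one class to them, and where a whole thing is asked for, a point or a joint stands for the part that bears it (a point fixed in the world has none). Each returns a list of dicts, best first, with "p" (0 to 1); they miss things now and then, are a little off and sometimes report something else, mostly with a low value. They report only what shows in the picture. A call takes as long as a camera call. They do not tell look-alikes from the thing itself.
- r.spot_in(picture, label): "xyz" ([x, y, z] in m, in world coordinates, good to about 4 mm: the middle of the surface that is visible of it).
- r.spot_point(picture, label): "xyz" ([x, y, z] in m, in world coordinates, good to about 4 mm: a listed point, or the origin of a listed thing).
The state is a dict: "clock": time; "q": joint angles; "qd": joint speeds; "joint_torque": joint torques, N m; "tool_pos": TCP position; "eef_rot": TCP orientation; "contact_force": force on the tool from outside, world axes, zero at the start; "moment": the same for the moment, N m; "opening": opening from 0.0 (shut) to 1.0 (fully open).
Only numpy, scipy, OpenCV 4.12 (cv2) and the standard library are available. Lean on these libraries where they do the work, as an engineer would, in place of code of your own. Each camera call takes 0.05 s, during which the arm holds its last target.

## Working session

There is one attempt and no reset: what is moved stays moved. The work goes in short steps, Python scripts to look and compute and a tool call to move; the robot and the scene stay as the last step left them, time stands still between calls to the robot, and variables do not carry over. Pictures are saved under pics/ and viewed, and the job is handed in when it is done.

Besides the shell and the picture viewer there is one more tool, called after "Call:" as name([rows], argument=value, ...), one row to a line, values as JSON. carry_out: Moves the arm, as the interface text tells. Its arguments: {"type":"object","properties":{"commands":{"type":"array","items":{"type":"array","items":{"type":"number"}}},"fingers":{"type":"number"},"grip_force":{"type":"number"}},"required":["commands"]}

```bash
mkdir -p pics
cat > h.py <<'E'
import numpy as np, cv2
from plant import r
from scipy.spatial.transform import Rotation as R
def snap(n,f):
    s=r.snapshot(n); cv2.imwrite(f'pics/{f}.png',s['img']); return s
def proj(s,p):
    E=np.array(s['extrinsics']);K=np.array(s['intrinsics']);c=E[:3,:3].T@(np.array(p)-E[:3,3])
    x=c[:2]/c[2]; x=x*(1+s['k1']*(x@x)); return K[:2,:2]@x+K[:2,2]
def ray(s,uv):
    E=np.array(s['extrinsics']);K=np.array(s['intrinsics'])
    d=np.array([(uv[0]-K[0,2])/K[0,0],(uv[1]-K[1,2])/K[1,1]]);x=d.copy()
    for _ in range(30): x=d/(1+s['k1']*(x@x))
    v=E[:3,:3]@np.r_[x,1]; return E[:3,3],v/np.linalg.norm(v)
def atz(s,uv,z):
    o,v=ray(s,uv); return o+v*(z-o[2])/v[2]
def tri(rs):
    A=0;b=0
    for o,v in rs:
        P=np.eye(3)-np.outer(v,v);A=A+P;b=b+P@o
    p=np.linalg.solve(A,b); return p,[np.linalg.norm((np.eye(3)-np.outer(v,v))@(p-o)) for o,v in rs]
E
python3 - <<'E'
from h import *
np.set_printoptions(precision=4,suppress=True)
st=r.get_state();print(st)
for n in['scene','top']:
    s=snap(n,n+'0');print(n,np.array(s['extrinsics']),s['intrinsics'],s['k1'])
    for l in['drift_grip','rack_top','lower_hole','upper_hole']:
        for d in r.spot_point(s,l)[:4]:print(l,d['p'],np.array(d['xyz']),proj(s,d['xyz']))
E
```

```text
{'clock': 0.0, 'q': array([ 1.3608,  0.69  , -0.1946,  1.5664,  0.1573,  0.9025, -0.2151]), 'qd': array([-0.0005,  0.002 ,  0.0016,  0.0017,  0.0003,  0.0006, -0.0007]), 'joint_torque': array([ -0.001 , -52.7557,  -1.2665, -15.3425,  -0.0524,   0.0066,
         0.0002]), 'tool_pos': array([ 0.1507, -0.6058,  0.2003]), 'eef_rot': array([ 0.9926,  0.1217, -0.0002, -0.0009]), 'contact_force': array([-0.0157, -0.6535, -0.2565]), 'moment': array([ 0.0122, -0.0008, -0.0264]), 'opening': 0.9988890445425278}
scene [[ 0.7901  0.3819 -0.4795  0.9347]
 [ 0.6128 -0.5092  0.6043 -0.5355]
 [-0.0134 -0.7713 -0.6363  0.6351]
 [ 0.      0.      0.      1.    ]] [[419.9639   0.     285.4144]
 [  0.     419.9639 207.9381]
 [  0.       0.       1.    ]] -0.09247935014145936
drift_grip 0.85 [ 0.463  -0.2267  0.1287] [185.0655 238.1511]
drift_grip 0.62 [ 0.5758 -0.0876  0.1145] [284.2671 227.6773]
rack_top 0.64 [ 0.5324 -0.2418  0.0956] [208.956  274.0167]
lower_hole 0.7 [0.5329 0.1381 0.082 ] [330.6778 177.1647]
upper_hole 0.97 [0.5328 0.1513 0.0947] [334.1136 169.8853]
top [[-0.0066 -0.9925  0.1219  0.4205]
 [-0.9998  0.0044 -0.0186 -0.0107]
 [ 0.0179 -0.122  -0.9924  1.0655]
 [ 0.      0.      0.      1.    ]] [[532.636    0.     279.3235]
 [  0.     532.636  214.0412]
 [  0.       0.       1.    ]] -0.20615715534053738
drift_grip 0.84 [ 0.5388 -0.0562  0.0987] [294.2792 214.2271]
drift_grip 0.72 [0.5382 0.1391 0.0807] [189.2554 216.1788]
drift_grip 0.71 [ 0.4605 -0.2257  0.1314] [390.8064 255.3333]
rack_top 0.73 [ 0.5308 -0.2386  0.0942] [392.0502 218.3556]
lower_hole 0.63 [0.5344 0.1415 0.0819] [187.8567 218.1317]
```

View pics/scene0.png

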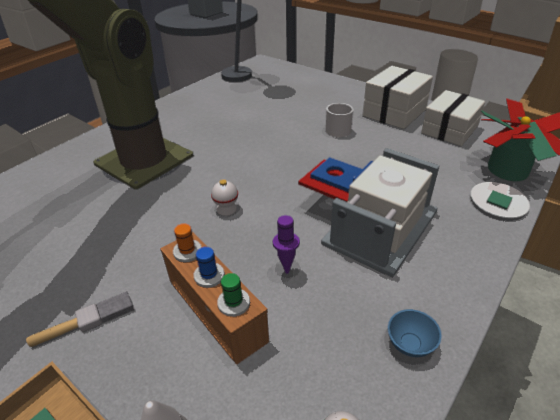

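View pics/top0.png

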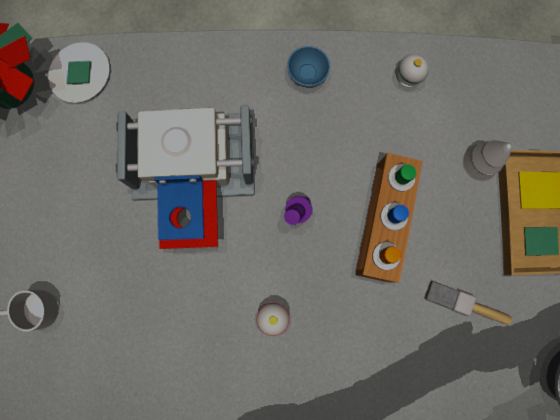

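Run:
```python
import cv2,numpy as np
a=cv2.imread('pics/top0.png');b=cv2.imread('pics/scene0.png')
c=lambda im,x,y,w,h,k:cv2.resize(im[y:y+h,x:x+w],None,fx=k,fy=k,interpolation=cv2.INTER_CUBIC)
cv2.imwrite('pics/c1.png',np.hstack([c(a,145,165,80,100,5),c(a,350,190,80,100,5)]))
cv2.imwrite('pics/c2.png',np.hstack([c(b,295,145,80,100,5),c(b,155,210,80,100,5)]))
```

```text
(no output)
```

View pics/c1.png

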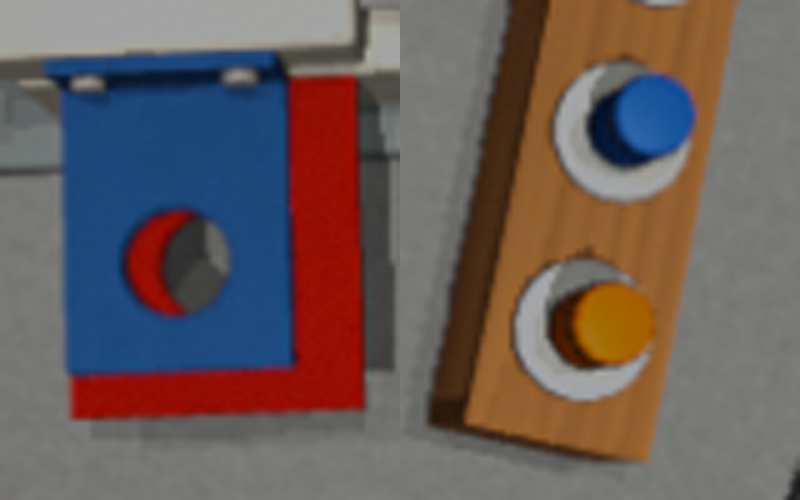

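View pics/c2.png

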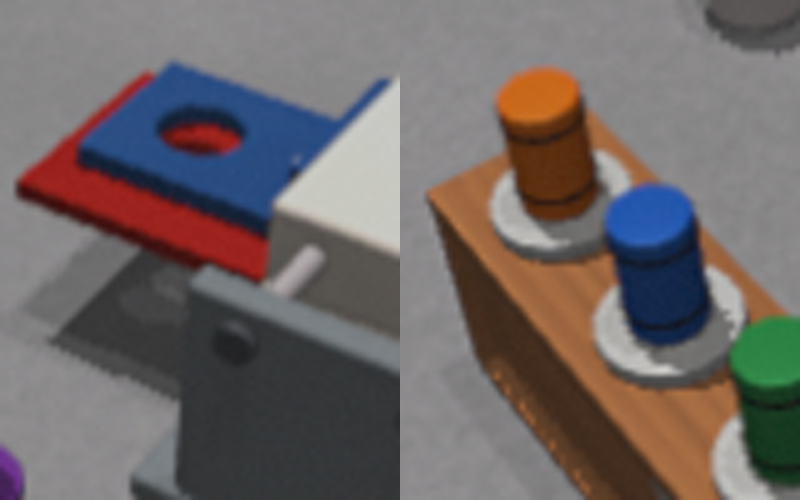

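Run:
```python
from h import *
np.set_printoptions(precision=4,suppress=True)
T=r.snapshot('top');S=r.snapshot('scene')
o=-.4
for n,t,s,z in[('griptop',(392.5,254.5),(182.9,229.5),.153),('bluehole',(180.2,217.4),(335.0,170.6),.095)]:
    print(n,tri([ray(T,t),ray(S,s)]),'atz',atz(T,t,z),atz(S,s,z))
print('red',atz(T,(188,217.6),.083))
for n,a,b,im in[('rack right edge',(350+(735-400)/5,190),(350+(648-400)/5,190+460/5),T),]:
    d=atz(im,b,.095)-atz(im,a,.095);print(n,np.degrees(np.arctan2(d[1],d[0])))
for n,a,b,z in[('blue',(145+292/5,165+365/5),(145+68/5,165+374/5),.095),('red',(145+362/5,165+408/5),(145+72/5,165+417/5),.083)]:
    d=atz(T,b,z)-atz(T,a,z);print(n,np.degrees(np.arctan2(d[1],d[0])),d, atz(T,a,z),atz(T,b,z))
for c in[(408,172.5),(400,213),(392.5,254.5)]: print(atz(T,c,.153))
g=r.spot_in(T,'drift_grip');print([(x['p'],x['xyz']) for x in g])
for nm in['lower_hole','upper_hole']:
  for P in(T,S):
    print(nm,[(round(x['p'],2),x['xyz']) for x in r.spot_point(P,nm)])
st=r.get_state();print(R.from_quat(st['eef_rot']).as_matrix(),st['clock'])
```

```text
griptop (array([ 0.461 , -0.2254,  0.1473]), [np.float64(0.00033411164444547393), np.float64(0.0003341116444454957)]) atz [ 0.461  -0.2238  0.153 ] [ 0.4663 -0.2292  0.153 ]
bluehole (array([0.5343, 0.1539, 0.092 ]), [np.float64(0.00048602961172301026), np.float64(0.0004860296117230521)]) atz [0.5343 0.1537 0.095 ] [0.5362 0.1497 0.095 ]
red [0.5353 0.1411 0.083 ]
rack right edge 167.20583633479202
blue 92.18939514324822 [-0.0032  0.0831  0.    ] [0.4962 0.1103 0.095 ] [0.493  0.1934 0.095 ]
red 91.7050698416577 [-0.0032  0.1084  0.    ] [0.4811 0.0857 0.083 ] [0.4779 0.1942 0.083 ]
[ 0.6059 -0.2568  0.153 ]
[ 0.5335 -0.2394  0.153 ]
[ 0.461  -0.2238  0.153 ]
[(0.91, [0.461, -0.2195, 0.1041]), (0.64, [0.5047, -0.0332, 0.0421])]
lower_hole [(0.71, [0.5337, 0.1405, 0.083])]
lower_hole [(0.69, [0.5339, 0.1364, 0.0851])]
upper_hole [(0.77, [0.5395, 0.1511, 0.0916])]
upper_hole [(0.73, [0.5318, 0.1543, 0.0962])]
[[ 0.9704  0.2414  0.    ]
 [ 0.2414 -0.9704 -0.    ]
 [ 0.      0.     -1.    ]] 0.85
```

Call:
carry_out([
  [0.02,-0.015,-0.03,0,0,2],
  [0.055,-0.04,-0.05,0,0,4],
  [0.09,-0.07,-0.05,0,0,7],
  [0.13,-0.1,-0.05,0,0,10],
  [0.17,-0.13,-0.05,0,0,13],
  [0.21,-0.16,-0.05,0,0,16],
  [0.25,-0.19,-0.05,0,0,19],
  [0.29,-0.22,-0.05,0,0,22],
  [0.33,-0.25,-0.05,0,0,24.5],
  [0.365,-0.275,-0.05,0,0,26],
  [0.385,-0.288,-0.05,0,0,26.8],
  [0.3935,-0.2937,-0.05,0,0,26.8],
], fingers=0)

```text
clock: 2.05
tool_pos: [0.464, -0.2237, 0.2513]
eef_rot: [0.994, -0.109, 0.001, -0.0]
contact_force: [-0.4, -0.1, -0.4]
opening: 1.002
```

Run:
```python
from h import *
np.set_printoptions(precision=4,suppress=True)
T=snap('top','t1');S=snap('scene','s1')
st=r.get_state();print(st['tool_pos'],R.from_quat(st['eef_rot']).as_matrix(),st['clock'],st['contact_force'])
print(proj(T,st['tool_pos']),proj(S,st['tool_pos']))
ax=R.from_quat(st['eef_rot']).as_matrix()
for k in(-1,1):
    p=st['tool_pos']+ax[:,1]*.044*k;print(proj(T,p),proj(S,p))
a=T['img'];b=S['img']
c=lambda im,x,y,w,h,k:cv2.resize(im[y:y+h,x:x+w],None,fx=k,fy=k,interpolation=cv2.INTER_CUBIC)
cv2.imwrite('pics/c3.png',np.hstack([c(a,330,180,130,150,3),c(b,120,120,130,150,3)]))
```

```text
[ 0.4625 -0.2257  0.2511] [[ 0.9756 -0.2195  0.0003]
 [-0.2195 -0.9756  0.    ]
 [ 0.0002 -0.0001 -1.    ]] 2.15 [0.1073 0.0909 0.8913]
[408.0111 250.5276] [172.5345 181.3861]
[380.8427 244.6272] [196.7037 170.98  ]
[434.7304 256.3195] [146.985  192.4496]
```

View pics/c3.png

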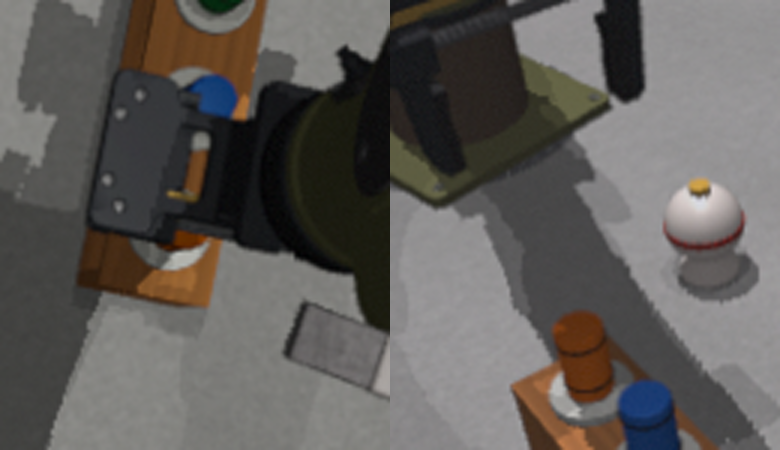

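View pics/s1.png

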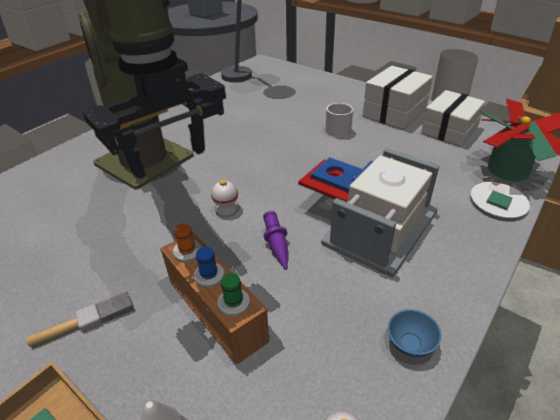

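Call:
carry_out([
  [-0.0012,0,0.03,0,0,0.3],
  [-0.0012,0,0.06,0,0,0.3],
  [-0.0012,0,0.09,0,0,0.3],
  [-0.0012,0,0.108,0,0,0.3],
  [-0.0012,0,0.11,0,0,0.3],
  [-0.0012,0,0.11,0,0,0.3],
], fingers=70, grip_force=30)

```text
clock: 2.75
tool_pos: [0.4596, -0.2279, 0.1412]
eef_rot: [0.993, -0.116, -0.0, 0.0]
contact_force: [-0.5, 0.0, 0.1]
opening: 0.724
```

Run:
```python
from h import *
np.set_printoptions(precision=4,suppress=True)
T=snap('top','t2');S=snap('scene','s2')
st=r.get_state();print(st['tool_pos'],st['clock'],st['contact_force'],st['opening'])
print(proj(T,st['tool_pos']),proj(S,st['tool_pos']))
a=T['img'];b=S['img']
c=lambda im,x,y,w,h,k:cv2.resize(im[y:y+h,x:x+w],None,fx=k,fy=k,interpolation=cv2.INTER_CUBIC)
cv2.imwrite('pics/c4.png',np.hstack([c(a,330,180,130,150,3),c(b,120,150,130,150,3)]))
```

```text
[ 0.4609 -0.2275  0.1422] 2.85 [-0.1483 -0.3156 -0.2645] 0.7265615072411641
[393.1977 254.8024] [182.615  232.3041]
```

View pics/c4.png

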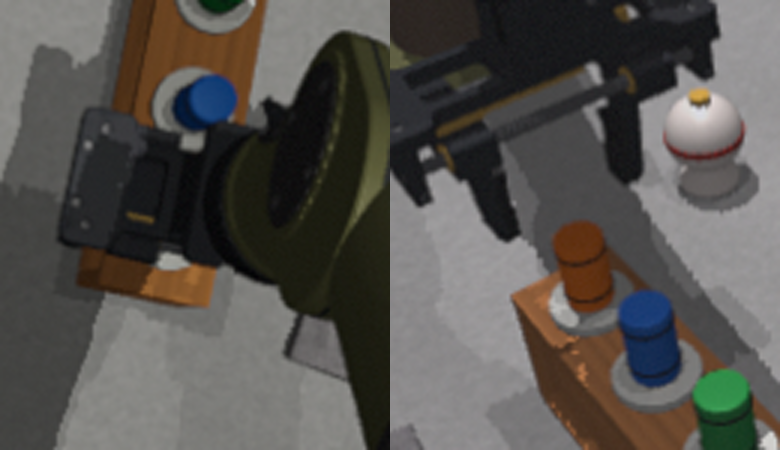

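Run:
```python
from h import *
np.set_printoptions(precision=1,suppress=True)
T=snap('top','t3');S=snap('scene','s3')
st=r.get_state();p=st['tool_pos'];M=R.from_quat(st['eef_rot']).as_matrix()
v=S['img'].copy();w=T['img'].copy()
for im,s in((v,S),(w,T)):
    def pt(x,y,z): return tuple(int(round(k*1)) for k in proj(s,p+M@np.array([x,y,z])))
    for zz in(-.064,):
        c=[pt(a*.0375,b*.0935,zz) for a,b in((-1,-1),(-1,1),(1,1),(1,-1))]
        for i in range(4): cv2.line(im,c[i],c[(i+1)%4],(0,255,255),1)
    h=.044*st['opening']
    for k in(-1,1): cv2.line(im,pt(0,k*h,0),pt(0,k*h,-.04),(0,255,0),1); cv2.line(im,pt(0,k*(h+.0175),0),pt(0,k*(h+.0175),-.04),(255,255,0),1)
    g=np.array([.461,-.2245,.128]);
    cv2.circle(im,tuple(int(k) for k in proj(s,g+[0,0,.025])),2,(255,255,255),-1)
c=lambda im,x,y,w,h,k:cv2.resize(im[y:y+h,x:x+w],None,fx=k,fy=k,interpolation=cv2.INTER_NEAREST)
cv2.imwrite('pics/c5.png',np.hstack([c(w,320,180,130,190,3),c(v,100,110,130,190,3)]))
```

```text
(no output)
```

View pics/c5.png

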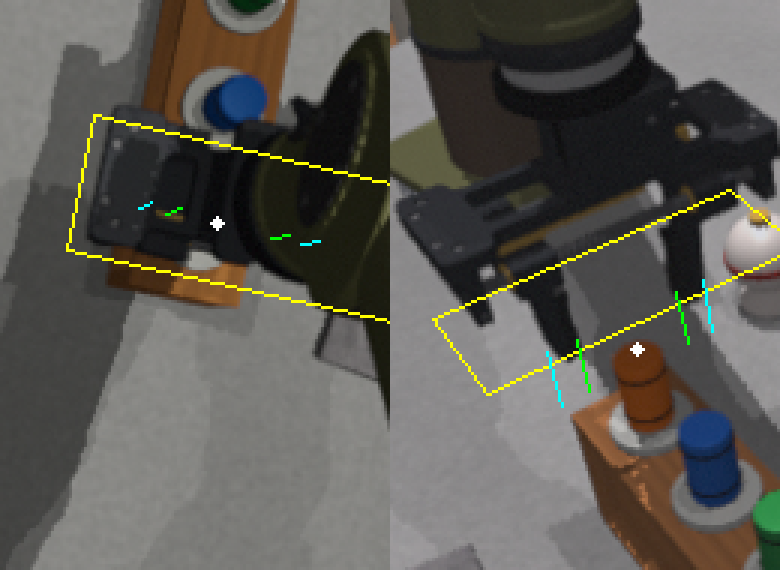

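Call:
carry_out([
  [0,0,-0.03,0,0,0],
  [0,0,-0.05,0,0,0],
  [0,0,-0.05,0,0,0],
  [0,0,-0.05,0,0,0],
], fingers=70)

```text
clock: 3.35
tool_pos: [0.461, -0.2264, 0.1918]
eef_rot: [0.993, -0.114, 0.001, 0.0]
contact_force: [-0.4, 0.8, -1.2]
opening: 0.726
```

Call:
carry_out([
  [0,0,0,0,0,0],
  [0,0,0,0,0,0],
  [0,0,0,0,0,0],
  [0,0,0,0,0,0],
  [0,0,0,0,0,0],
  [0,0,0,0,0,0],
], fingers=255)

```text
clock: 3.95
tool_pos: [0.4606, -0.2262, 0.191]
eef_rot: [0.993, -0.114, -0.0, 0.0]
contact_force: [-0.2, 0.4, -0.3]
opening: 0.203
```

```bash
cat > ov.py <<'E'
from h import *
def ov(name,gc=(.461,-.2245,.128),ct=(320,180),cs=(100,110)):
    T=snap('top',name+'t');S=snap('scene',name+'s')
    st=r.get_state();p=st['tool_pos'];M=R.from_quat(st['eef_rot']).as_matrix()
    print(p,st['eef_rot'],st['opening'],st['clock'],st['contact_force'])
    v=S['img'].copy();w=T['img'].copy()
    for im,s in((v,S),(w,T)):
        def pt(x,y,z): return tuple(int(round(k*1)) for k in proj(s,p+M@np.array([x,y,z])))
        h=.044*st['opening']
        for k in(-1,1): cv2.line(im,pt(0,k*h,0),pt(0,k*h,-.04),(0,255,0),1)
        cv2.circle(im,tuple(int(k) for k in proj(s,np.array(gc)+[0,0,.025])),1,(255,255,255),-1)
    c=lambda im,x,y,w,h,k:cv2.resize(im[y:y+h,x:x+w],None,fx=k,fy=k,interpolation=cv2.INTER_NEAREST)
    cv2.imwrite(f'pics/{name}.png',np.hstack([c(w,*ct,130,190,3),c(v,*cs,130,190,3)]))
    return T,S
E
python3 -c "
from ov import *
ov('o1')"
```

```text
[ 0.4606874  -0.2262125   0.19108022] [ 9.93444547e-01 -1.14315055e-01 -2.31035092e-05 -7.54701684e-06] 0.1158269016335484 4.05 [ 0.02749067  0.2063172  -1.06764708]
```

View pics/o1.png

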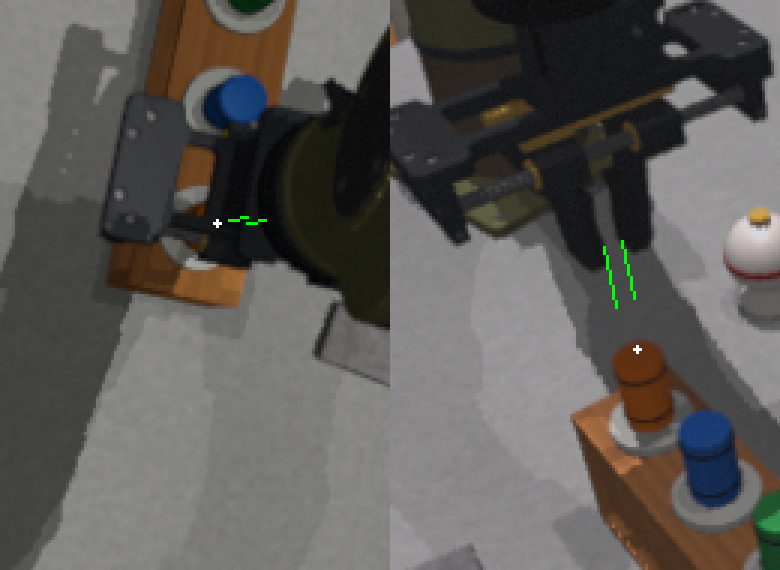

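Call:
carry_out([
  [0,0,0,0,0,0],
  [0,0,0,0,0,0],
  [0,0,0,0,0,0],
  [0,0,0,0,0,0],
  [0,0,0.02,0,0,0],
  [0,0,0.04,0,0,0],
  [0,0,0.06,0,0,0],
  [0,0,0.075,0,0,0],
  [0,0,0.079,0,0,0],
  [0,0,0.079,0,0,0],
], fingers=70)

```text
clock: 5.05
tool_pos: [0.4605, -0.2262, 0.1118]
eef_rot: [0.993, -0.114, -0.0, -0.0]
contact_force: [-0.3, 0.1, -0.1]
opening: 0.725
```

```bash
python3 -c "
from ov import *
ov('o2')"
```

```text
[ 0.46118982 -0.22648481  0.11271837] [ 9.93438690e-01 -1.14364389e-01  5.67765830e-04  1.83936815e-04] 0.723310612143031 5.15 [-0.17986488 -0.61835864 -0.11593687]
```

View pics/o2.png

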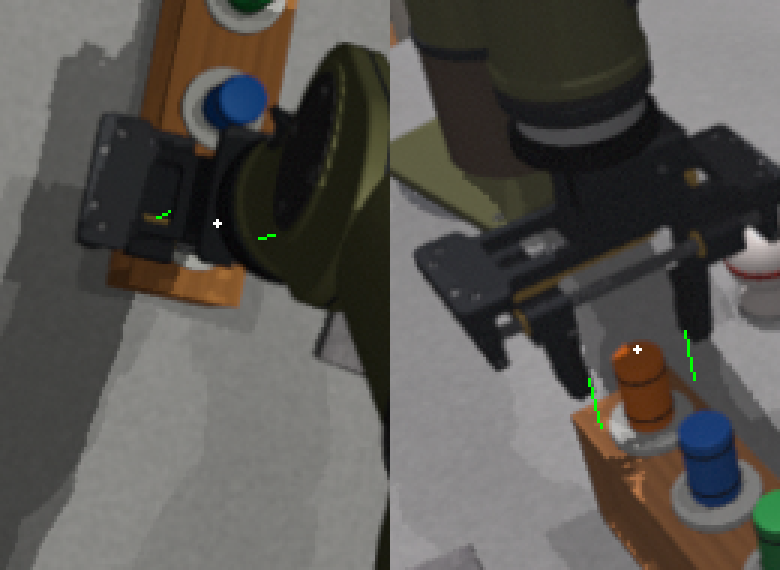

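Call:
carry_out([
  [0,0,0.005,0,0,0],
  [0,0,0.01,0,0,0],
  [0,0,0.014,0,0,0],
  [0,0,0.016,0,0,0],
  [0,0,0.017,0,0,0],
  [0,0,0.018,0,0,0],
])

```text
clock: 5.75
tool_pos: [0.4607, -0.2263, 0.094]
eef_rot: [0.993, -0.114, -0.0, 0.0]
contact_force: [0.5, 0.6, -1.0]
opening: 0.724
```

Call:
carry_out([
  [0,0,0.001,0,0,0],
  [0,0,0.002,0,0,0],
])

```text
clock: 5.95
tool_pos: [0.4608, -0.2263, 0.0921]
eef_rot: [0.993, -0.114, 0.0, 0.0]
contact_force: [0.3, 0.4, 1.2]
opening: 0.723
```

```bash
python3 -c "
from ov import *
T,S=ov('o3')
S2=S['img'][150:290,100:240]
cv2.imwrite('pics/o3z.png',cv2.resize(S2,None,fx=4,fy=4,interpolation=cv2.INTER_CUBIC))"
```

```text
[ 0.46066416 -0.22624992  0.0920591 ] [ 9.93443077e-01 -1.14327829e-01 -2.52313103e-05  1.96140249e-05] 0.725915943107495 6.05 [ 0.15052889 -0.32484702 -0.45081799]
```

View pics/o3z.png

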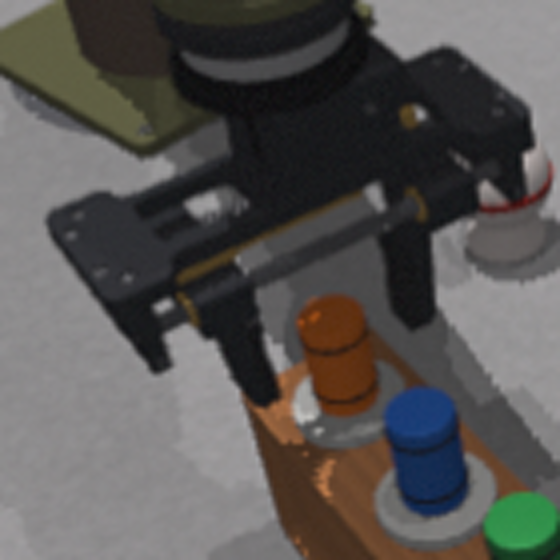

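Call:
carry_out([
  [0,0,0.002,0,0,0],
  [0,0,0.004,0,0,0],
  [0,0,0.005,0,0,0],
  [0,0,0.006,0,0,0],
])

```text
clock: 6.45
tool_pos: [0.4606, -0.2262, 0.086]
eef_rot: [0.993, -0.114, -0.0, -0.0]
contact_force: [0.1, 0.4, 0.5]
opening: 0.727
```

Call:
carry_out([
  [0,0,0.002,0,0,0],
  [0,0,0.004,0,0,0],
  [0,0,0.005,0,0,0],
  [0,0,0.006,0,0,0],
])

```text
clock: 6.85
tool_pos: [0.4607, -0.2263, 0.08]
eef_rot: [0.993, -0.114, -0.0, 0.0]
contact_force: [1.0, -0.1, 0.4]
opening: 0.726
```

```bash
python3 -c "
from ov import *
T,S=ov('o4')
S2=S['img'][150:290,100:240]
cv2.imwrite('pics/o4z.png',cv2.resize(S2,None,fx=4,fy=4,interpolation=cv2.INTER_CUBIC))"
```

```text
[ 0.46062647 -0.22624284  0.08000586] [ 9.93441850e-01 -1.14338458e-01 -8.19907355e-05  1.16745419e-05] 0.722870100508426 6.95 [-1.06379593 -0.55541671 -0.27222923]
```

View pics/o4z.png

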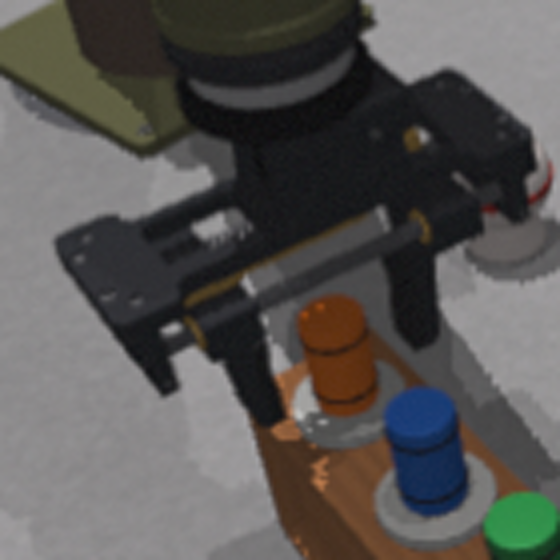

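Call:
carry_out([
  [0,0,0,0,0,0],
  [0,0,0,0,0,0],
  [0,0,0,0,0,0],
  [0,0,0,0,0,0],
  [0,0,0,0,0,0],
  [0,0,0,0,0,0],
], fingers=255, grip_force=40)

```text
clock: 7.55
tool_pos: [0.4607, -0.2263, 0.0802]
eef_rot: [0.993, -0.114, 0.0, 0.0]
contact_force: [0.1, 0.6, 0.4]
opening: 0.33
```

```bash
python3 -c "
from ov import *
T,S=ov('o5')
S2=S['img'][150:290,100:240]
cv2.imwrite('pics/o5z.png',cv2.resize(S2,None,fx=4,fy=4,interpolation=cv2.INTER_CUBIC))"
```

```text
[ 0.46071929 -0.22625924  0.08016099] [ 9.93442276e-01 -1.14334771e-01  5.24097748e-05  2.79574177e-05] 0.32889524752916105 7.65 [-0.5936884   0.54926443  0.18463775]
```

View pics/o5z.png

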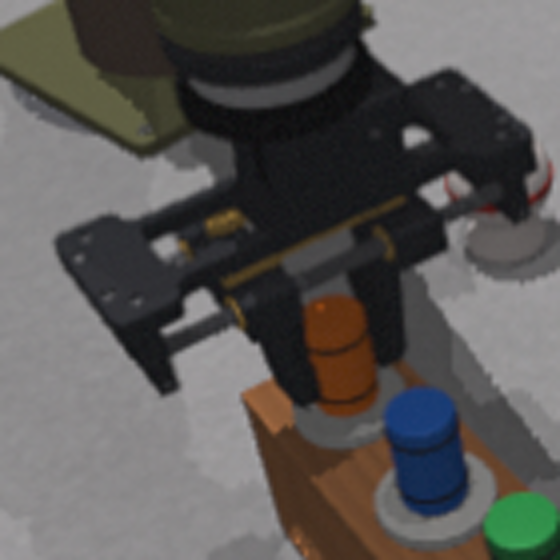

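Call:
carry_out([
  [0,0,-0.01,0,0,0],
  [0,0,-0.03,0,0,0],
  [0,0,-0.055,0,0,0],
  [0,0,-0.08,0,0,0],
  [0,0,-0.1,0,0,0],
  [0,0,-0.113,0,0,0],
  [0,0,-0.118,0,0,0],
  [0,0,-0.12,0,0,0],
])

```text
clock: 8.45
tool_pos: [0.4606, -0.2262, 0.2007]
eef_rot: [0.993, -0.114, 0.0, 0.0]
contact_force: [0.1, 0.1, -1.0]
opening: 0.327
```

```bash
python3 -c "
from ov import *
T,S=ov('o6')
print(r.spot_point(S,'drift_grip'))
S2=S['img'][100:240,100:240]
cv2.imwrite('pics/o6z.png',cv2.resize(S2,None,fx=4,fy=4,interpolation=cv2.INTER_CUBIC))"
```

```text
[ 0.46031343 -0.22609848  0.19987295] [ 9.93443801e-01 -1.14320961e-01 -3.55033070e-04 -7.59907137e-05] 0.3319560010961828 8.55 [ 0.00358176  0.3477319  -1.03588691]
[{'xyz': [0.4871, -0.0236, 0.033], 'p': 0.67}, {'xyz': [0.4597, -0.2268, 0.2517], 'p': 0.58}]
```

View pics/o6z.png

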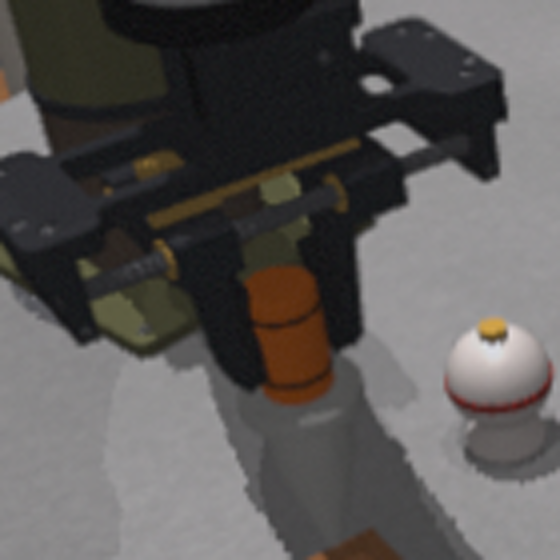

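Call:
carry_out([
  [0,-0.01,0,0,0,0],
  [-0.001,-0.035,0,0,0,-1],
  [-0.002,-0.07,0,0,0,-3],
  [-0.003,-0.11,0,0,0,-5],
  [-0.004,-0.15,0,0,0,-7],
  [-0.006,-0.195,0,0,0,-9],
  [-0.007,-0.24,0,0,0,-11],
  [-0.008,-0.285,0,0,0,-13],
  [-0.009,-0.325,0,0,0,-15],
  [-0.01,-0.35,0,0,0,-15],
  [-0.0106,-0.367,0,0,0,-15],
  [-0.0106,-0.3723,0,0,0,-15],
])

```text
clock: 9.8
tool_pos: [0.5345, 0.1412, 0.1996]
eef_rot: [1.0, 0.018, -0.0, -0.0]
contact_force: [0.3, 0.1, -1.7]
opening: 0.328
```

```bash
cat > see.py <<'E'
from h import *
def see(name,zoom=4,x=260,y=60,w=150,h=140):
    T=snap('top',name+'t');S=snap('scene',name+'s')
    st=r.get_state();p=st['tool_pos'];M=R.from_quat(st['eef_rot']).as_matrix()
    print(p,st['eef_rot'],st['opening'],st['clock'],st['contact_force'])
    cv2.imwrite(f'pics/{name}z.png',cv2.resize(S['img'][y:y+h,x:x+w],None,fx=zoom,fy=zoom,interpolation=cv2.INTER_CUBIC))
    for P in(S,T): print([(l,round(d['p'],2),d['xyz']) for l in('drift_grip','upper_hole','lower_hole') for d in r.spot_point(P,l)])
    return T,S
E
python3 -c "
from see import *
see('p1')"
```

```text
[0.53462442 0.1384562  0.1996793 ] [ 9.99865262e-01  1.64037234e-02 -4.35202904e-04  4.32015105e-04] 0.32973136675002 9.9 [ 0.34620058 -0.68730629 -2.0591423 ]
[('drift_grip', 0.8, [0.4859, -0.0238, 0.0348]), ('drift_grip', 0.64, [0.5364, 0.1417, 0.2488]), ('upper_hole', 0.67, [0.5328, 0.1522, 0.0963]), ('upper_hole', 0.39, [0.5348, 0.1397, 0.2464]), ('lower_hole', 0.8, [0.5323, 0.1381, 0.0837])]
[('drift_grip', 0.97, [0.4915, -0.0191, 0.0341]), ('upper_hole', 0.84, [0.5375, 0.1527, 0.0917]), ('lower_hole', 0.73, [0.535, 0.1402, 0.0794]), ('lower_hole', 0.57, [0.534, -0.2405, 0.0925])]
```

View pics/p1z.png

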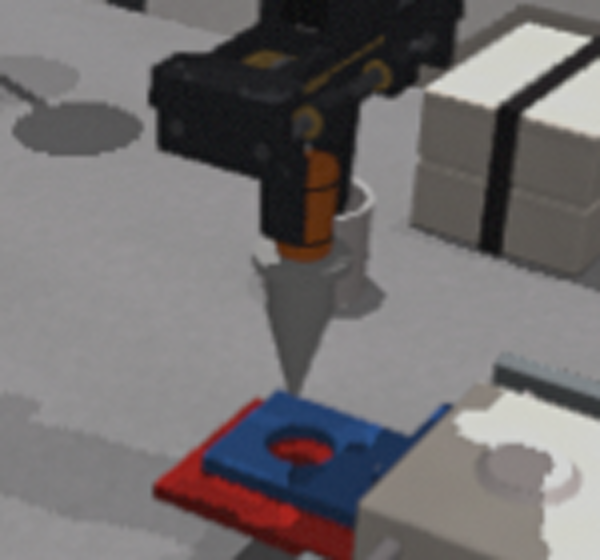

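View pics/p1t.png

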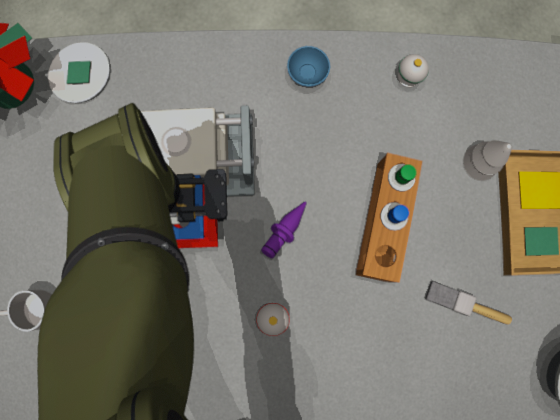

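```bash
python3 -c "
from h import *
S=r.snapshot('scene')
c=lambda x,y:(260+x/4-.4,60+y/4-.4)
print('tip',atz(S,c(294,396),.1345)); print('pred',proj(S,[.5347,.1388,.1345]))
print('collar L/R',c(254,262),c(350,262)); 
for z in(.215,.2225): print([proj(S,[.5347,.1388,z])])
print('blue hole now',atz(S,c(301,444),.095))
"
```

```text
tip [0.53707534 0.13620567 0.1345    ]
pred [332.82690392 157.73020231]
collar L/R (323.1, 125.1) (347.1, 125.1)
[array([334.98704087, 124.95377586])]
[array([335.19762063, 121.71589387])]
blue hole now [0.53590324 0.1495038  0.095     ]
```

Call:
carry_out([
  [-0.001,-0.0015,0.005,0,0,0],
  [-0.001,-0.0015,0.015,0,0,0],
  [-0.001,-0.0015,0.025,0,0,0],
  [-0.001,-0.0015,0.035,0,0,0],
  [-0.001,-0.0015,0.045,0,0,0],
  [-0.001,-0.0015,0.05,0,0,0],
  [-0.001,-0.0015,0.053,0,0,0],
  [-0.001,-0.0015,0.055,0,0,0],
])

```text
clock: 11.05
tool_pos: [0.534, 0.1402, 0.1448]
eef_rot: [1.0, 0.016, -0.0, 0.0]
contact_force: [0.5, -0.6, -1.8]
opening: 0.327
```

```bash
python3 -c "
from see import *
see('p2',5,290,90,120,110)"
```

```text
[0.5339719  0.14018127 0.14507945] [9.99867139e-01 1.63002305e-02 7.65319012e-05 2.32396807e-05] 0.32836321446650524 11.15 [ 0.31316793  0.38041877 -1.76718241]
[('drift_grip', 0.79, [0.5365, 0.1397, 0.1931]), ('drift_grip', 0.65, [0.4868, -0.0205, 0.031]), ('upper_hole', 0.62, [0.536, 0.1519, 0.0934]), ('lower_hole', 0.72, [0.5377, 0.1382, 0.0862])]
[('drift_grip', 0.8, [0.4902, -0.0212, 0.0337]), ('upper_hole', 0.56, [0.5384, 0.1535, 0.0916]), ('lower_hole', 0.91, [0.5365, 0.1361, 0.0809])]
```

View pics/p2z.png

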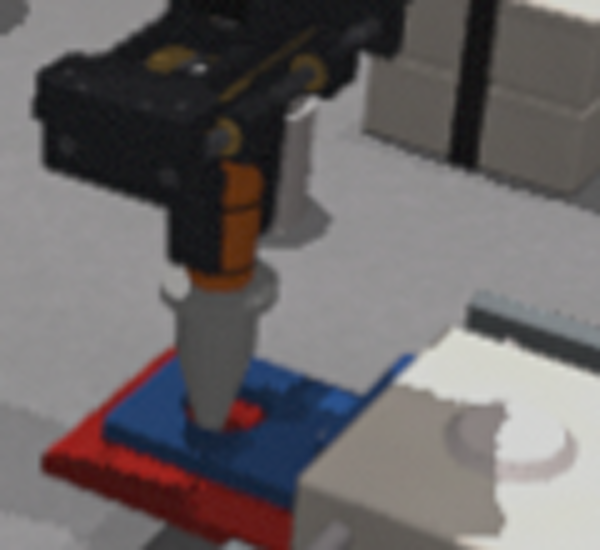

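Call:
carry_out([
  [0,0,0.003,0,0,0],
  [0,0,0.006,0,0,0],
  [0,0,0.009,0,0,0],
  [0,0,0.012,0,0,0],
  [0,0,0.015,0,0,0],
])

```text
clock: 11.95
tool_pos: [0.5339, 0.1405, 0.1299]
eef_rot: [1.0, 0.016, 0.0, -0.0]
contact_force: [0.1, 2.0, -0.9]
opening: 0.329
```

Call:
carry_out([
  [0,0,0.003,0,0,0],
  [0,0,0.006,0,0,0],
  [0,0,0.009,0,0,0],
  [0,0,0.012,0,0,0],
])

```text
clock: 12.35
tool_pos: [0.5339, 0.1402, 0.1178]
eef_rot: [1.0, 0.016, 0.0, 0.0]
contact_force: [-0.3, 1.2, -0.9]
opening: 0.327
```

```bash
python3 -c "
from see import *
see('p3',5,290,90,120,110)"
```

```text
[0.53360461 0.13997945 0.1175511 ] [ 9.99867067e-01  1.62989313e-02 -3.79232766e-04  2.21638036e-04] 0.32421493688089104 12.45 [-0.06334743  0.68412054 -1.80114627]
[('drift_grip', 0.7, [0.5331, 0.1385, 0.1659]), ('drift_grip', 0.57, [0.4892, -0.0216, 0.0325]), ('upper_hole', 0.88, [0.5332, 0.1437, 0.0966]), ('lower_hole', 0.69, [0.5364, 0.1422, 0.0825])]
[('drift_grip', 0.8, [0.4903, -0.0216, 0.0318]), ('upper_hole', 0.64, [0.5397, 0.1469, 0.0917]), ('upper_hole', 0.42, [0.5302, -0.2437, 0.0898]), ('lower_hole', 0.78, [0.5372, 0.1393, 0.0801]), ('lower_hole', 0.21, [0.5387, 0.1481, 0.0911])]
```

View pics/p3z.png

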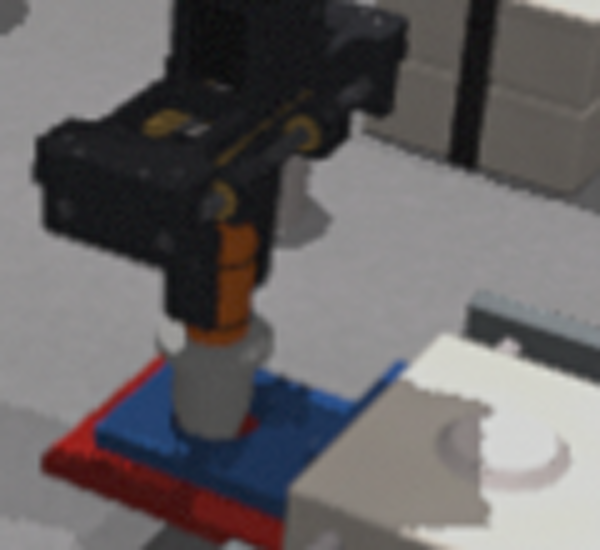

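Call:
carry_out([
  [0,0,0.003,0,0,0],
  [0,0,0.006,0,0,0],
  [0,0,0.009,0,0,0],
  [0,0,0.012,0,0,0],
  [0,0,0.012,0,0,0],
])

```text
clock: 13.25
tool_pos: [0.5338, 0.1401, 0.1056]
eef_rot: [1.0, 0.016, -0.0, 0.0]
contact_force: [0.3, 1.0, -3.1]
opening: 0.331
```

Call:
carry_out([
  [0,0,0.002,0,0,0],
  [0,0,0.004,0,0,0],
  [0,0,0.006,0,0,0],
  [0,0,0.006,0,0,0],
])

```text
clock: 13.65
tool_pos: [0.5337, 0.1401, 0.0998]
eef_rot: [1.0, 0.016, -0.0, 0.0]
contact_force: [1.1, 1.4, -3.2]
opening: 0.33
```

Call:
carry_out([
  [0,0,0.002,0,0,0],
  [0,0,0.004,0,0,0],
  [0,0,0.006,0,0,0],
  [0,0,0.006,0,0,0],
])

```text
clock: 14.05
tool_pos: [0.5338, 0.1402, 0.0938]
eef_rot: [1.0, 0.016, -0.0, 0.0]
contact_force: [0.7, 0.9, -1.5]
opening: 0.33
```

Call:
carry_out([
  [0,0,0.002,0,0,0],
  [0,0,0.004,0,0,0],
  [0,0,0.004,0,0,0],
])

```text
clock: 14.35
tool_pos: [0.5338, 0.1402, 0.0898]
eef_rot: [1.0, 0.016, -0.0, 0.0]
contact_force: [0.7, 1.6, -2.1]
opening: 0.332
```

```bash
python3 -c "
from see import *
see('p4',5,290,90,120,110)"
```

```text
[0.53378509 0.14012827 0.08993861] [ 9.99867091e-01  1.63025985e-02 -1.31361495e-04  9.08230768e-05] 0.3286862913304649 14.45 [ 0.21861071  2.14955214 -1.82146011]
[('drift_grip', 0.83, [0.5343, 0.1388, 0.1408]), ('drift_grip', 0.81, [0.4846, -0.0193, 0.0356]), ('upper_hole', 0.58, [0.5335, 0.1443, 0.0948]), ('lower_hole', 0.87, [0.5356, 0.1387, 0.0831])]
[('drift_grip', 0.63, [0.4905, -0.019, 0.0299]), ('upper_hole', 0.96, [0.5377, 0.1425, 0.095]), ('lower_hole', 0.68, [0.5341, 0.1402, 0.0803])]
```

View pics/p4z.png

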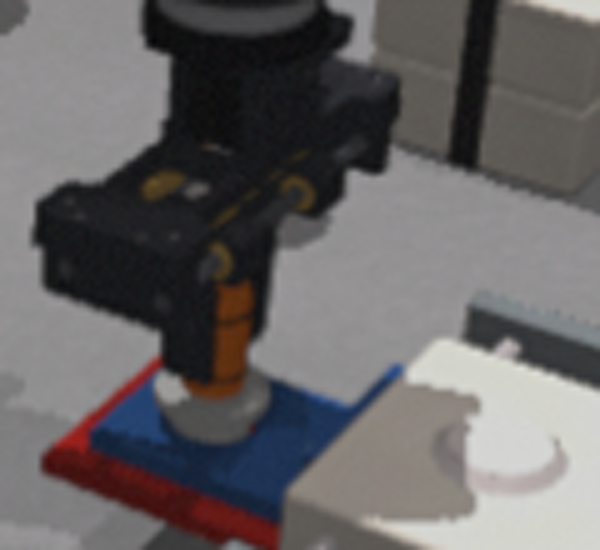

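Call:
carry_out([
  [0,0,0.002,0,0,0],
  [0,0,0.004,0,0,0],
  [0,0,0.006,0,0,0],
  [0,0,0.007,0,0,0],
])

```text
clock: 15.15
tool_pos: [0.5339, 0.1401, 0.0829]
eef_rot: [1.0, 0.016, -0.0, 0.0]
contact_force: [-0.4, 1.4, -1.6]
opening: 0.327
```

Call:
carry_out([
  [0,0,0.001,0,0,0],
  [0,0,0.002,0,0,0],
])

```text
clock: 15.35
tool_pos: [0.5339, 0.1402, 0.081]
eef_rot: [1.0, 0.016, 0.0, 0.0]
contact_force: [-0.2, 1.2, -1.5]
opening: 0.33
```

Call:
carry_out([
  [0,0,0.0007,0,0,0],
  [0,0,0.0015,0,0,0],
])

```text
clock: 15.55
tool_pos: [0.534, 0.1402, 0.0801]
eef_rot: [1.0, 0.016, 0.0, 0.0]
contact_force: [-2.0, 0.7, 10.4]
opening: 0.328
```

```bash
python3 -c "
from see import *
see('p5',5,290,90,120,110)"
```

```text
[0.53391761 0.14017815 0.08013766] [9.99867368e-01 1.62857439e-02 1.43171603e-04 3.37114419e-05] 0.3277692772140288 15.65 [-1.00717293  0.20074078  4.35506004]
[('drift_grip', 0.78, [0.4877, -0.0219, 0.0315]), ('drift_grip', 0.73, [0.5357, 0.1392, 0.1294]), ('upper_hole', 0.62, [0.5303, 0.1401, 0.0951]), ('lower_hole', 0.97, [0.5354, 0.1376, 0.0838])]
[('drift_grip', 0.62, [0.4881, -0.0192, 0.0344]), ('upper_hole', 0.64, [0.5398, 0.1426, 0.0945]), ('lower_hole', 0.85, [0.5327, 0.142, 0.0804]), ('lower_hole', 0.75, [0.5315, -0.2402, 0.0921])]
```

View pics/p5z.png

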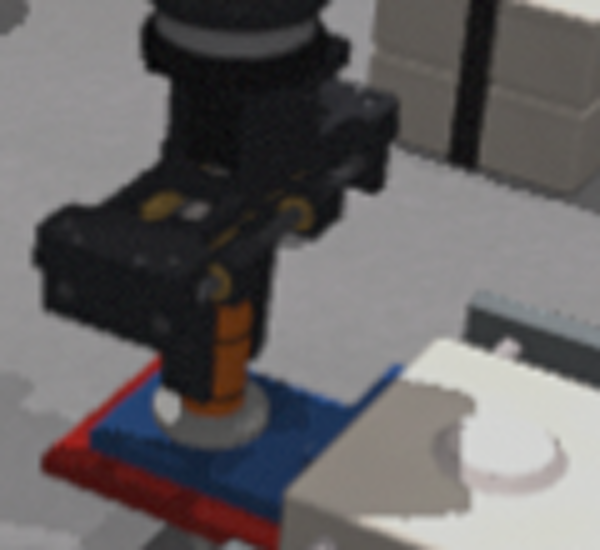

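Call:
carry_out([
  [0,0,0,0,0,0],
  [0,0,0,0,0,0],
  [0,0,0,0,0,0],
  [0,0,0,0,0,0],
  [0,0,0,0,0,0],
  [0,0,-0.01,0,0,0],
  [0,0,-0.03,0,0,0],
  [0,0,-0.06,0,0,0],
  [0,0,-0.1,0,0,0],
  [0,0,-0.13,0,0,0],
  [0,0,-0.15,0,0,0],
  [0,0,-0.15,0,0,0],
], fingers=70)

```text
clock: 17.15
tool_pos: [0.536, 0.1408, 0.2332]
eef_rot: [1.0, 0.016, 0.003, -0.001]
contact_force: [-0.7, -0.1, 0.3]
opening: 0.727
```

```bash
python3 -c "
from see import *
see('p6',5,290,90,120,110)"
```

```text
[0.53373661 0.140085   0.22989714] [ 9.99867013e-01  1.63056549e-02  2.84076142e-04 -1.77937479e-05] 0.7251528419668681 17.25 [-0.02656167  0.62691644 -0.1433499 ]
[('drift_grip', 0.79, [0.4872, -0.0196, 0.0334]), ('drift_grip', 0.57, [0.5352, 0.14, 0.1289]), ('upper_hole', 0.74, [0.5327, 0.1441, 0.0947]), ('lower_hole', 0.64, [0.5367, 0.1388, 0.0808])]
[('drift_grip', 0.68, [0.5323, 0.1387, 0.1291]), ('lower_hole', 0.82, [0.5356, 0.141, 0.0807])]
```

View pics/p6z.png

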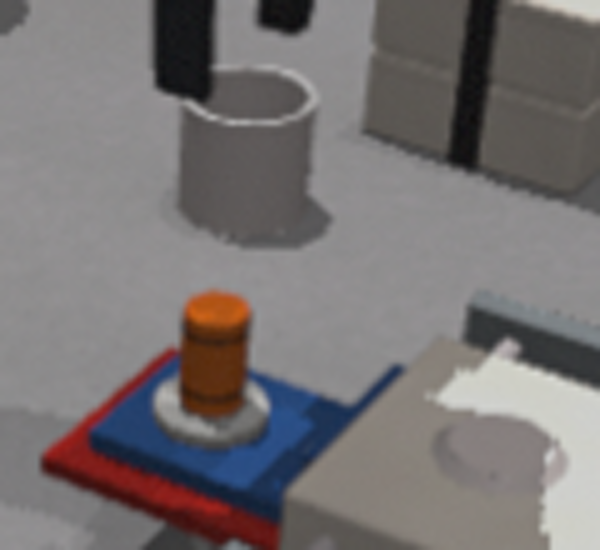

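```bash
python3 -c "
from h import *
print(r.get_state()['contact_force']);print(r.finish_job())"
```

```text
[-0.16897739 -0.445188   -0.60248167]
the job is handed in; nothing more can be done
None
```

The drift is standing in both holes with its collar down on the blue lug, and the job is handed in. I took it from the rack by its orange grip, lowered it straight down over the red hole and let the taper draw the blue lug across. I stopped when the push read about 10 N, which meant the collar was seated. Then I opened the fingers and lifted clear. The arm time was about 17 s of the 40 s.

**Last checks:**
- **Upright:** the final picture shows the drift upright with its collar on the blue lug and the gripper well above, touching nothing. The wrist force read about zero.
- **Grip position:** the networks put the grip at about (0.534, 0.139, 0.129), against the red hole at about (0.536, 0.140). The expected grip height was 0.128.
- **Holes in line:** the one network reading of the blue hole after release was 5 mm off in y and 4 mm off in x. That combined 6.6 mm is slightly over the 6 mm limit. The 36 mm shank, seated through both 40 mm holes, allows at most 4 mm, so I take the reading as network error.

**What disagreed:**
- **Finger height:** the fingertips were about 30 mm higher than the stated TCP in the pictures. A contact-free descent bore this out, so I set the grasp height from the pictures.
- **Cameras:** the two cameras differed by about 5 mm on the same points, so I used the average.
- **Purple look-alike:** it stood in the first picture and lay on its side by the next, about 1.3 s later. The arm had not been near it and I left it alone.

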